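Quick spin in the bench centrifuge

ROBOT

A 6-joint arm with a two-finger parallel gripper is mounted at the origin on a cart in front of the work surface, level with it; the furniture and walls round the work are solid. World frame = base frame: x ahead of the robot, y to its left, z up, the work surface at z = 0. Lengths are in m, angles in rad, forces in N, time in s.
With the tool pointing down it reaches from about 0.3 to 0.875 m from the base axis. Payload 4.2 kg.
Tool frame: the origin (TCP) lies on the front face of the gripper's body, between the roots of the fingers; the fingertips stand 73 mm ahead of it and the grasp point (between the pads) lies 54 mm ahead of it; z points along the fingers, y is the line along which they close (so a half turn about z gives the same grasp; the last joint's range is limited). The gripper opens to 85 mm and grips with 20 to 120 N. Pads are 22 mm wide; open, the fingers measure 114 mm over their backs; the gripper's body (76 mm by 85 mm) begins 54 mm behind the grasp point. The pads swing forward as they close: fully open they stand 13 mm farther back than shut.
Start: joints at [-1.199, 0.32, 1.565, -0, 1.257, -0.02], TCP at [0.22, -0.531, 0.304] pointing down, gripper open.
Joint ranges: [-3.11, 3.11], [-0.84, 2.01], [0.21, 2.61], [-1.34, 4.49], [0.05, 2.63], [-2.56, 2.56]. Speed limits (rad/s): [2.57, 2.57, 3.14, 3.14, 3.14, 3.14].

INTERFACE

Orientations are given as a unit quaternion [w, x, y, z].
In Python, from plant import ctrl gives the robot as it stands.
- The arm moves only by the shell command python3 shift.py FILE [FORCE], which reads ROWS from the file FILE. ROWS is a JSON list that holds a single list of rows (three levels of brackets), with 1 to 5 rows, each of 5 numbers: dx, dy, dz in m, then a turn about the tool's z in rad, then the finger opening in m; each row is the pose to reach, as a shift and turn from the pose commanded when the command began, along the tool's axes at that moment; what a row does not reach only later rows make up. A row lasts 1/10 s, in which the tool goes at most 0.05 m and 0.15 rad, less where a joint would pass 70% of its speed; a pose out of reach is approached as far as the arm can. The fingers move at their own pace and stop on an object; FORCE is the grip in N (left out, the last holds). Time passes only in rows, so rows that do not move let the fingers close. It prints the time, the measured TCP pose, the force, the opening and the grip force at its end. Input that does not fit is refused with a message, and nothing moves.
- ctrl.get_obs(): the state, without advancing time (a new reading comes with each control period).
- ctrl.capture(name): name is "scene" or "top" or "wrist"; returns the picture (480x640x3 uint8, red, green, blue); there is no depth.
- ctrl.camera_model(name): a dict with "intrinsics" (3x3 intrinsics, pixels), "rvec" (rotation vector, rad) and "tvec" (3), from world to camera coordinates, as OpenCV has them. Camera axes: x right, y down, z forward; pixel columns grow to the right and rows downward; lengths in m; the calibration is good to about 2 mm. A picture is of the moment at which its call begins: read the wrist's pose just before it. camera_model takes no time and is no camera call; for the wrist camera it gives the pose at the moment of the call.
- ctrl.job_done(): hands the job in; it is judged then, once.
The state is a dict: "t": time; "qpos": joint angles; "qvel": joint speeds; "joint_efforts": joint torques, N m; "ee_pos": TCP position; "eef_rot": TCP orientation; "ft_force": force on the tool from outside, world axes, zero at the start; "wrist_torque": the same for the moment, N m; "finger_gap": finger opening in m; "grasp_force": force on a finger pad.
Only numpy, scipy, OpenCV 4.12 (cv2) and the standard library are available. Lean on these libraries where they do the work, as an engineer would, in place of code of your own. Each camera call takes 0.05 s, during which the arm holds its last target. There are 200 camera calls.

TASK

Give the tubes in the small bench centrifuge a quick spin: push its lid down until the catch holds it shut by itself, only then switch the machine on at the black rocker (press the end with the white bar, nearest the lid), and then press the round amber pulse key and keep it held down; the program finishes while still holding that key. Use fingertip pushes only: do not pick up or shove the centrifuge, press firmly but not hard, and leave the green and red keys and everything standing round the machine alone.

Things in the scene. Friction and masses are not known exactly. Their poses are not given: they have to be found in the camera images.
- centrifuge: Off-white bench centrifuge with slate-blue lid, 240 (x) x 190 (y) x 118 mm (shut), 3.5 kg, loose on rubber feet. Origin: centre of the underside; x to its back (hinge), front at -x, z up. The panel slopes 20.5 degrees up towards the lid; on it from +y to -y: black rocker, green, red, amber key. The grey bar on the upright front face releases the lid catch (not needed).
- lid (a joint): Lid angle, rad: 0 pressed right down, 1.15 fully open; starts at 0.6 to 1.0. Stays where left when well open; near shut a spring lifts it again (to about 0.4) unless the catch has snapped over its striker bar. The catch snaps in below about 0.02 rad, takes about 6 to 10 N at lid_press, and then holds the lid at about 0.02.
- lid_hinge (a point): Point on the lid's hinge line at mid width, 103 mm above the machine's underside, 108 mm behind its origin; turns with the lid: x from the lid's front edge to its hinge, y along the hinge line (the lid opens by turning +angle about y), z out of the lid's top face.
- lid_press (a point): Point on the lid's flat top face near its front edge, where to push: 125 mm in front of the hinge line (-x of the lid), 15 mm above it (z of the lid). The lid is 178 mm wide; its front edge is 151 mm from the hinge line, with a small lip to 159 mm.
- rocker (a joint): Black two-position mains rocker, 41 x 22 mm, long side up the slope: 0 off (upper end stands up), 0.34 rad on (upper end down). An over-centre spring snaps it past the middle (0.17) and it stays; takes about 3 to 5 N at rocker_on.
- rocker_on (a point): Point on the top face of the rocker's upper end (white bar), 14 mm up the slope from its pivot; goes down about 5 mm when switched on. Its frame turns with the rocker and matches the panel (x up the slope, z out of it) when off. The rocker stands 9 mm or more above the panel, its bezel 6 mm.
- pulse_key (a joint): Travel of the amber pulse key, m: 0 up, 0.004 fully down; springs back when let go. Starts to move at about 2 N, fully down at 6 N.
- pulse_key_top (a point): Centre of the top of the round amber pulse key, 26 mm across, 7.5 mm proud of the panel; z points out of the panel (the key is pressed along -z), x up the slope.
- start_key (a joint): Travel of the green key (18 mm across, 38 mm from the red key), m: 0 up, 0.003 down. Leave alone.
- stop_key (a joint): Travel of the red key (18 mm across, 45 mm from the pulse key's centre), m: 0 up, 0.003 down. Leave alone.
- tube_rack: blue plastic tube rack, 52 x 112 x 38 mm, with a few small capped tubes. Bystander, origin at the centre of its underside
- vial_a: sample vial, black cap, blue contents, 22 mm across, 59 mm tall. Bystander, origin at the centre of its underside
- vial_b: sample vial, black cap, tan contents, 22 mm across, 59 mm tall. Bystander, origin at the centre of its underside
- bottle_drop: small amber bottle with a red cap, 34 mm across, 68 mm tall. Bystander, origin at the centre of its underside
- marker: white and blue marker pen lying down, 131 mm long. Bystander, origin at the centre of its underside
- beaker_100: small glass beaker, 59 mm across, 72 mm tall. Bystander, origin at the centre of its underside

How it is judged:
On the way, in this order (a step that is already met when the one before it is completed fails the run):
1. the lid is held shut by its catch, the fingers off it (value of joint lid below 0.035 rad and contact force between the fingers and lid below 0.3 N), for 0.2 s.
2. the rocker is switched on, the lid still shut (value of joint rocker above 0.27 rad and value of joint lid below 0.035 rad), for 0.2 s.
3. the pulse key is held down with the machine on and the lid shut (all of step 2 and value of joint pulse_key above 0.0028 m), for 0.2 s.
At the end, for the whole second after the job is handed in: The lid is shut on its catch (below 0.035 rad) with no finger on it, the rocker is on (above 0.27 rad), and the fingers hold the pulse key at least 2.8 of its 4 mm down with 1 to 25 N (all of step 3 and contact force between the fingers and lid below 0.3 N and contact force between the fingers and pulse_key between 1 and 25 N); the arm keeps its last pose, push and grip.
It fails at once if switched on before the lid is shut, or the pulse key pressed before the lid is shut and the machine on ((value of joint lid above 0.06 rad and value of joint rocker above 0.2 rad) or (value of joint pulse_key above 0.002 m and (value of joint lid above 0.06 rad or value of joint rocker below 0.14 rad))).
It fails at once if the green or red key is pressed (value of joint any of start_key, stop_key above 0.0015 m).
It fails at once if the centrifuge is shoved, tipped or lifted (more than 20 mm or 0.1 rad) (distance of centrifuge from where it was at the start of the episode above 0.02 m or angle between centrifuge's own z axis and vertical above 0.1 rad).
It fails at once if the machine is pressed hard (over 50 N) (contact force between the arm and centrifuge above 50 N).
It fails at once if a thing standing by is moved more than 20 mm or lifted (distance of any of tube_rack, vial_a, vial_b, bottle_drop, marker, beaker_100 from where it was at the start of the episode above 0.02 m).
It also fails if it takes over 45 s, if anything falls off the work surface, if the arm or the gripper's body presses on something with over 40 N, if the wrist force passes 120 N, or if a joint passes its speed limit or range.

## Working session

There is one attempt and no reset: what is moved stays moved. The work goes in short steps, Python scripts to look and compute and a shell command to move; the robot and the scene stay as the last step left them, time stands still between calls to the robot, and variables do not carry over. Pictures are saved under pics/ and viewed, at most 10 in all, crops included, and the job is handed in when it is done.

```bash
ls; mkdir -p pics
python3 - <<'E'
from plant import ctrl
import cv2
for n in ("scene","top"):
    im=ctrl.capture(n); cv2.imwrite(f"pics/{n}0.png",im[:,:,::-1])
    m=ctrl.camera_model(n); print(n,m)
o=ctrl.get_obs(); print(o)
E
```

```text
pics
plant.py
shift.py
scene {'intrinsics': array([[620.51542255,   0.        , 316.82853792],
       [  0.        , 620.51542255, 240.74007838],
       [  0.        ,   0.        ,   1.        ]]), 'rvec': array([ 0.97993896, -2.20863819,  1.26152467]), 'tvec': array([0.48414951, 0.20315093, 0.93312631])}
top {'intrinsics': array([[531.65373636,   0.        , 311.32626221],
       [  0.        , 531.65373636, 237.06044776],
       [  0.        ,   0.        ,   1.        ]]), 'rvec': array([ 2.12826033, -2.14717651,  0.22079322]), 'tvec': array([0.19231195, 0.51503906, 0.84939369])}
{'t': 0.1, 'qpos': array([-1.19899270e+00,  3.20253439e-01,  1.56554771e+00, -2.57008350e-05,
        1.25741730e+00, -1.99889072e-02]), 'qvel': array([ 0.00161319, -0.00097483, -0.00350174,  0.00088869,  0.00045636,
        0.00104486]), 'joint_efforts': array([ 2.18609339e-04, -4.16408551e+01, -2.34704429e+01, -2.61518329e-05,
        4.90924183e-03, -6.04709669e-06]), 'ee_pos': array([ 0.21945055, -0.53114285,  0.30315523]), 'eef_rot': array([-7.98215212e-04,  9.80872511e-01,  1.94649571e-01, -1.54291257e-04]), 'ft_force': array([ 0.12945987, -0.09770535,  0.66327319]), 'wrist_torque': array([-0.02462577, -0.07532193, -0.00148271]), 'grasp_force': 0.0, 'finger_gap': 0.0851469107969694}
```

View pics/scene0.png

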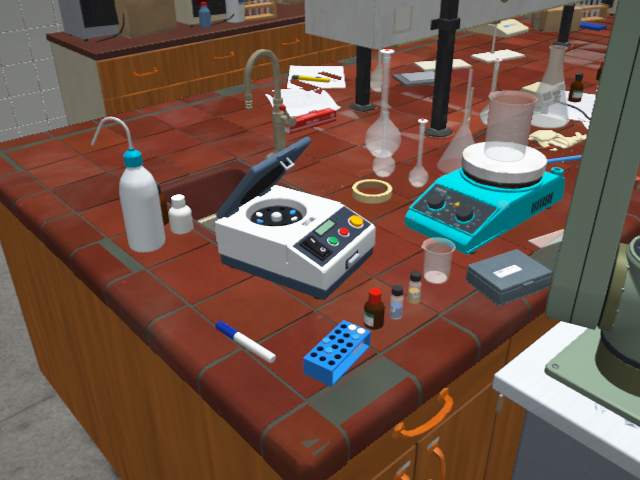

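View pics/top0.png

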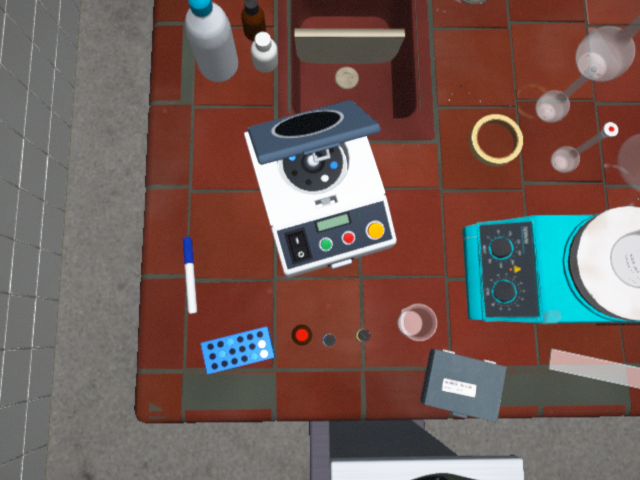

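The scene view shows the centrifuge around (295,235) with its lid open. In the top view its panel is around (335,240), with the amber key at (375,230) and the rocker at (298,245). I'll enlarge both.

Run:
```python
import cv2
a=cv2.imread("pics/top0.png")[95:285,235:405]; b=cv2.imread("pics/scene0.png")[130:300,210:385]
cv2.imwrite("pics/topc.png",cv2.resize(a[90:],None,fx=4.5,fy=4.5,interpolation=cv2.INTER_CUBIC))
cv2.imwrite("pics/scc.png",cv2.resize(b[:150],None,fx=4,fy=4,interpolation=cv2.INTER_CUBIC))
```

```text
(no output)
```

View pics/topc.png

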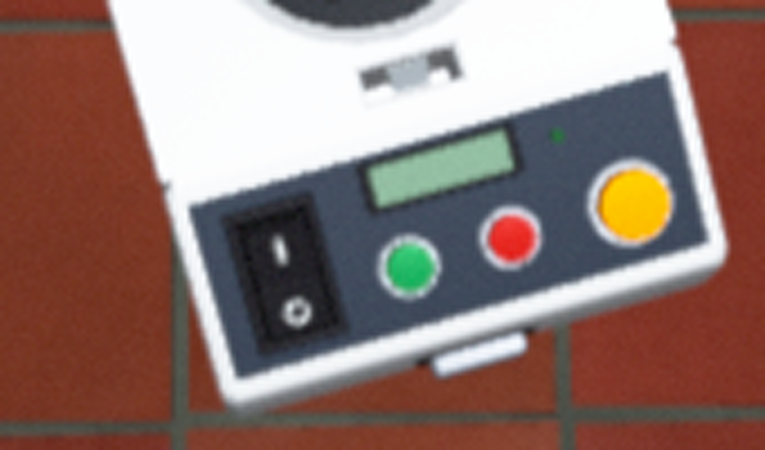

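View pics/scc.png

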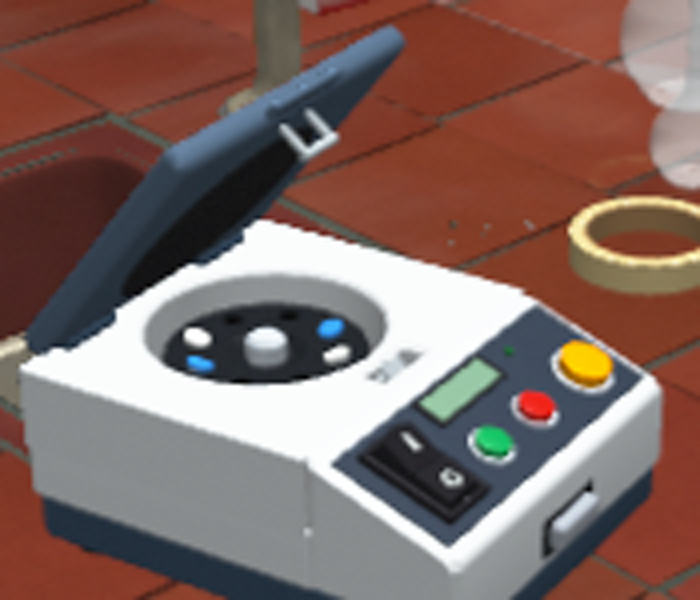

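The crops give the amber key at (635,204) top and (586,362) scene, and the rocker's white bar at (280,250) and (411,441). The lid's front corners in the scene crop are about (170,160) and (400,38). Next I'll triangulate.

```bash
cat > geo.py <<'E'
import numpy as np, cv2
from plant import ctrl
def cam(n):
    m=ctrl.camera_model(n); R=cv2.Rodrigues(m["rvec"])[0]; t=m["tvec"].reshape(3,1)
    return m["intrinsics"]@np.hstack([R,t])
T=lambda p:(np.array(p)+.5)/4.5-.5+[235,185]
S=lambda p:(np.array(p)+.5)/4-.5+[210,130]
pr=lambda P,X:(lambda h:h[:2]/h[2])(P@np.append(X,1))
E
python3 - <<'E'
from geo import *
Pt,Ps=cam("top"),cam("scene")
pts=dict(amber=((635,204),(586,362)),red=((511,237),(536,405)),green=((410,266),(493,441)),bar=((280,250),(411,441)),O=((297,312),(452,478)),
UL=((190,206),(333,462)),UR=((668,72),(535,305)),LR=((705,240),(645,373)),LL=((237,378),(467,540)),latch=((412,70),(398,365)))
R={}
for k,(a,b) in pts.items():
    X=cv2.triangulatePoints(Pt,Ps,T(a).reshape(2,1),S(b).reshape(2,1)); X=(X[:3]/X[3]).ravel(); R[k]=X
    print(k,X.round(4),(pr(Pt,X)-T(a)).round(2),(pr(Ps,X)-S(b)).round(2))
g=R['green']-R['amber']; print("dists",np.linalg.norm(R['red']-R['amber']),np.linalg.norm(R['red']-R['green']))
yv=R['UL']-R['UR']+R['LL']-R['LR']+g; yaw=np.arctan2(-yv[0],yv[1]); print("yaw",yaw)
up=(R['UL']+R['UR']-R['LL']-R['LR'])/2; print("slope",np.degrees(np.arctan2(up[2],np.hypot(*up[:2]))))
E
```

```text
amber [0.5185 0.0854 0.0916] [0.29 0.3 ] [-0.26 -0.02]
red [0.507  0.1295 0.09  ] [0.39 0.4 ] [-0.36 -0.03]
green [0.4971 0.1656 0.0894] [0.3 0.3] [-0.27 -0.03]
bar [0.5002 0.2116 0.1062] [0.26 0.26] [-0.24 -0.03]
O [0.4803 0.2058 0.0938] [0.29 0.29] [-0.27 -0.03]
UL [0.5167 0.2427 0.1009] [0.44 0.45] [-0.41 -0.07]
UR [0.5649 0.0737 0.1003] [0.06 0.07] [-0.06 -0.01]
LR [0.5066 0.0582 0.0804] [0.72 0.76] [-0.65 -0.04]
LL [0.4555 0.2241 0.0819] [2.18 2.27] [-2.14 -0.26]
latch [0.5649 0.1637 0.1006] [0.75 0.76] [-0.67 -0.1 ]
dists 0.04562690811903416 0.03748967725538343
yaw 0.2829319598410747
slope 17.37710135961285
```

Run:
```python
from geo import *
Pt,Ps=cam("top"),cam("scene")
for a,b in (((258,159),(172,158)),((379,127),(400,36))):
    X=cv2.triangulatePoints(Pt,Ps,np.float64(a).reshape(2,1),S(b).reshape(2,1)); X=(X[:3]/X[3]).ravel()
    print(X.round(4),(pr(Pt,X)-a).round(1),(pr(Ps,X)-S(b)).round(1))
# body bottom/back: intersect rays with planes
def ray(P,u,z):
    A=np.c_[P[:,0],P[:,1],-np.append(u,1)]; return np.linalg.solve(A,-(P[:,2]*z+P[:,3]))[:2]
print("top front corners body", )
print("front-left bottom edge", ray(Ps,S((455,568)),.07))
print("back-left top", ray(Ps,S((22,362)),.1),"step left", ray(Ps,S((305,460)),.1), "step right",ray(Ps,S((528,293)),.1))
print("step left top", ray(Pt,T((165,186)),.1), "right",ray(Pt,T((678,42)),.1))
im=ctrl.capture("top"); cv2.imwrite("pics/lid.png",cv2.resize(im[90:200,230:400,::-1],None,fx=4.5,fy=4.5,interpolation=cv2.INTER_CUBIC))
```

```text
[0.5919 0.2637 0.2262] [0.4 0.4] [-0.3 -0.1]
[0.6384 0.0952 0.2236] [0.7 0.7] [-0.5 -0.1]
top front corners body
front-left bottom edge [0.45324758 0.22814043]
back-left top [0.68616433 0.2894126 ] step left [0.52686527 0.24919482] step right [0.57689212 0.0667093 ]
step left top [0.52481061 0.25221642] right [0.5760892  0.06974096]
```

View pics/lid.png

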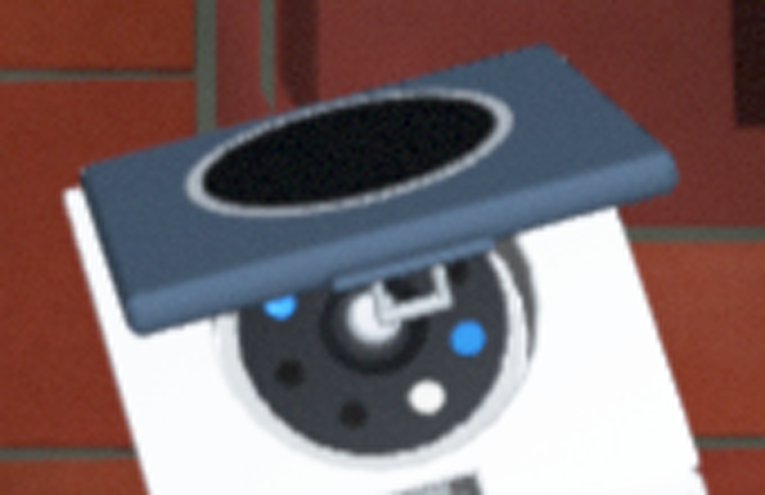

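```bash
cat >> geo.py <<'E'
from scipy.spatial.transform import Rotation as Ro
YAW=.27; E=np.array([np.cos(YAW),np.sin(YAW)]); N=np.array([-E[1],E[0]]); O=np.array([.5967,.1745])
def st():
    o=ctrl.get_obs(); R=Ro.from_quat(np.roll(o["eef_rot"],-1)).as_matrix(); return o,R
def W(bx,by,ztip): return np.append(O+bx*E+by*N, ztip+.073)   # machine frame tip -> TCP
def to(X):
    o,R=st(); print("shift",(R.T@(np.array(X)-o["ee_pos"])).round(4))
E
echo '[[[0, 0, -0.04, 0.12, 0], [0, 0, -0.07, 0.12, 0]]]' > next.json && python3 shift.py next.json 20
python3 - <<'E'
from geo import *
o,R=st(); print(R.round(3),o["finger_gap"])
for X in ([.24,-.27,.37],[.33,.0,.37],[.5,.12,.37],W(.049,0,.25)): print(np.round(X,3)); to(X)
E
```

```text
t: 0.35
ee_pos: [0.2195, -0.5313, 0.3745]
eef_rot: [-0.001, 0.991, 0.135, -0.0]
ft_force: [0.4, -0.1, 0.9]
finger_gap: 0.0589
grasp_force: 0.0
[[ 0.964  0.267 -0.   ]
 [ 0.267 -0.964  0.001]
 [-0.    -0.001 -1.   ]] 0.05891284727151084
[ 0.24 -0.27  0.37]
shift [ 0.0894 -0.2464  0.0048]
[0.33 0.   0.37]
shift [ 0.2482 -0.4826  0.0051]
[0.5  0.12 0.37]
shift [ 0.444  -0.5529  0.0052]
[0.644 0.188 0.323]
shift [ 0.6007 -0.5796  0.0522]
```

```bash
echo '[[[0.018, -0.045, 0, 0, 0], [0.036, -0.09, 0, 0, 0], [0.054, -0.135, 0, 0, 0], [0.072, -0.18, 0, 0, 0], [0.09, -0.22, 0, 0, 0]]]' > next.json && python3 shift.py next.json
echo '[[[0.025, -0.04, 0, 0, 0], [0.05, -0.08, 0, 0, 0], [0.08, -0.12, 0, 0, 0], [0.105, -0.16, 0, 0, 0], [0.13, -0.2, 0, 0, 0]]]' > next.json && python3 shift.py next.json
echo '[[[0.03, -0.03, 0, 0, 0], [0.065, -0.06, 0, 0, 0], [0.1, -0.09, 0, 0, 0], [0.135, -0.11, 0, 0, 0], [0.17, -0.12, 0, 0, 0]]]' > next.json && python3 shift.py next.json
python3 - <<'E'
from geo import *
to(W(.049,0,.25))
E
```

```text
t: 0.85
ee_pos: [0.2467, -0.2931, 0.3737]
eef_rot: [-0.0, 0.991, 0.135, 0.0]
ft_force: [2.1, 0.1, 0.5]
finger_gap: 0.0
grasp_force: 0.0
t: 1.35
ee_pos: [0.3186, -0.0659, 0.374]
eef_rot: [0.0, 0.991, 0.135, 0.0]
ft_force: [0.7, 0.1, 0.3]
finger_gap: 0.0001
grasp_force: 0.0
t: 1.85
ee_pos: [0.4507, 0.0958, 0.3737]
eef_rot: [-0.0, 0.991, 0.137, -0.0]
ft_force: [0.8, -0.8, 0.3]
finger_gap: 0.0002
grasp_force: 0.0
shift [ 0.2109 -0.0359  0.0507]
```

```bash
echo '[[[0.045, -0.008, 0, 0, 0], [0.09, -0.016, 0, 0, 0], [0.135, -0.024, 0, 0, 0], [0.17, -0.03, 0, 0, 0], [0.2, -0.035, 0, 0, 0]]]' > next.json && python3 shift.py next.json
echo '[[[0, 0, 0.02, 0, 0], [0, 0, 0.045, 0, 0], [0, 0, 0.045, 0, 0]]]' > next.json && python3 shift.py next.json
python3 - <<'E'
from geo import *
to(W(.049,0,.25))
im=ctrl.capture("scene"); cv2.imwrite("pics/s1.png",cv2.resize(im[60:310,190:400,::-1],None,fx=2.4,fy=2.4))
E
```

```text
t: 2.35
ee_pos: [0.6352, 0.1819, 0.3727]
eef_rot: [0.0, 0.991, 0.136, -0.001]
ft_force: [0.0, 0.3, 0.0]
finger_gap: 0.0
grasp_force: 0.0
t: 2.65
ee_pos: [0.6324, 0.1806, 0.3244]
eef_rot: [0.001, 0.991, 0.136, -0.004]
ft_force: [-0.8, 0.2, -0.3]
finger_gap: 0.0002
grasp_force: 0.0
shift [ 0.013  -0.0036  0.0013]
```

View pics/s1.png

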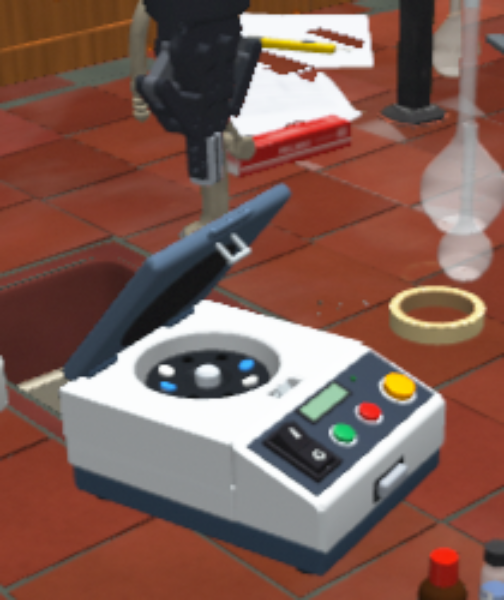

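```bash
echo '[[[0.013, -0.003, 0, 0, 0], [0.013, -0.003, 0.02, 0, 0], [0.013, -0.003, 0.035, 0, 0], [0.01, -0.003, 0.042, 0, 0], [0.003, -0.003, 0.048, 0, 0]]]' > next.json && python3 shift.py next.json
echo '[[[-0.006, 0, 0.005, 0, 0], [-0.012, 0, 0.011, 0, 0], [-0.019, 0, 0.018, 0, 0], [-0.026, 0, 0.026, 0, 0], [-0.031, 0, 0.034, 0, 0]]]' > next.json && python3 shift.py next.json
python3 - <<'E'
from geo import *
o,R=st(); print(o["ft_force"]); to(W(-.0074,0,.1365)); to(W(-.011,0,.118))
E
```

```text
t: 3.2
ee_pos: [0.6361, 0.1846, 0.2819]
eef_rot: [-0.0, 0.991, 0.135, 0.001]
ft_force: [0.3, 0.4, 2.2]
finger_gap: -0.0001
grasp_force: 1.0
t: 3.7
ee_pos: [0.6048, 0.1759, 0.2466]
eef_rot: [0.0, 0.991, 0.135, -0.0]
ft_force: [-0.9, -0.7, 2.3]
finger_gap: 0.0002
grasp_force: 1.3
[-0.85433067 -0.67187963  2.34632561]
shift [-0.0156 -0.0008  0.0371]
shift [-0.0192 -0.0008  0.0556]
```

```bash
echo '[[[-0.005, 0, 0.01, 0, 0], [-0.009, 0, 0.018, 0, 0], [-0.012, 0, 0.026, 0, 0], [-0.014, 0, 0.033, 0, 0], [-0.016, 0, 0.039, 0, 0]]]' > next.json && python3 shift.py next.json
echo '[[[-0.002, 0, 0.005, 0, 0], [-0.003, 0, 0.009, 0, 0], [-0.004, 0, 0.012, 0, 0], [-0.004, 0, 0.014, 0, 0], [-0.004, 0, 0.014, 0, 0]]]' > next.json && python3 shift.py next.json
python3 - <<'E'
from geo import *
to(W(-.011,0,.118))
E
```

```text
t: 4.2
ee_pos: [0.59, 0.1718, 0.207]
eef_rot: [0.0, 0.991, 0.135, -0.001]
ft_force: [-0.7, -0.6, 4.5]
finger_gap: -0.0
grasp_force: 1.6
t: 4.7
ee_pos: [0.5868, 0.171, 0.1934]
eef_rot: [-0.0, 0.991, 0.135, 0.0]
ft_force: [-0.3, -0.8, 0.6]
finger_gap: -0.0
grasp_force: 0.0
shift [-0.0005 -0.0008  0.0024]
```

```bash
echo '[[[0, 0, 0.001, 0, 0], [0, 0, 0.002, 0, 0], [0, 0, 0.002, 0, 0]]]' > next.json && python3 shift.py next.json
echo '[[[0, 0, 0.001, 0, 0], [0, 0, 0.001, 0, 0]]]' > next.json && python3 shift.py next.json
echo '[[[0, 0, 0.001, 0, 0], [0, 0, 0.001, 0, 0]]]' > next.json && python3 shift.py next.json
```

```text
t: 5.0
ee_pos: [0.5866, 0.1709, 0.1919]
eef_rot: [0.0, 0.991, 0.135, 0.0]
ft_force: [-0.6, 1.0, 2.3]
finger_gap: 0.0002
grasp_force: 0.9
t: 5.2
ee_pos: [0.5865, 0.1708, 0.1909]
eef_rot: [0.0, 0.991, 0.135, -0.0]
ft_force: [0.9, 0.3, 1.6]
finger_gap: -0.0004
grasp_force: 1.2
t: 5.4
ee_pos: [0.5864, 0.1708, 0.19]
eef_rot: [0.0, 0.991, 0.135, -0.0]
ft_force: [-1.3, -0.5, 4.7]
finger_gap: 0.0001
grasp_force: 2.1
```

```bash
for i in 1 ; do echo '[[[0, 0, 0.001, 0, 0], [0, 0, 0.001, 0, 0]]]' > next.json && python3 shift.py next.json | grep -E "ee_pos|ft"; echo '[[[0, 0, 0.001, 0, 0], [0, 0, 0.001, 0, 0]]]' > next.json && python3 shift.py next.json | grep -E "ee_pos|ft"; done
```

```text
ee_pos: [0.5863, 0.1708, 0.1895]
ft_force: [-2.7, -0.5, 7.4]
ee_pos: [0.5863, 0.1708, 0.189]
ft_force: [-3.4, -0.3, 9.0]
```

```bash
echo '[[[0, 0, 0.001, 0, 0], [0, 0, 0.001, 0, 0]]]' > next.json && python3 shift.py next.json | grep -E "ee_pos|ft"; echo '[[[0, 0, 0.001, 0, 0], [0, 0, 0.001, 0, 0]]]' > next.json && python3 shift.py next.json | grep -E "ee_pos|ft"; echo '[[[0, 0, 0.001, 0, 0], [0, 0, 0.001, 0, 0]]]' > next.json && python3 shift.py next.json | grep -E "ee_pos|ft"
```

```text
ee_pos: [0.5862, 0.1708, 0.1888]
ft_force: [-5.3, -0.9, 13.5]
ee_pos: [0.5862, 0.1708, 0.1887]
ft_force: [-5.7, -2.7, 17.7]
ee_pos: [0.5862, 0.1708, 0.1885]
ft_force: [-7.7, -1.5, 21.4]
```

```bash
echo '[[[0, 0, -0.004, 0, 0], [0, 0, -0.01, 0, 0], [0, 0, -0.025, 0, 0], [0, 0, -0.04, 0, 0], [0, 0, -0.06, 0, 0]]]' > next.json && python3 shift.py next.json
python3 - <<'E'
from geo import *
im=ctrl.capture("scene"); cv2.imwrite("pics/s2.png",cv2.resize(im[130:300,200:390,::-1],None,fx=3,fy=3))
o,R=st(); print(o["ft_force"]); to(W(-.0882,.0614,.125)); to(W(-.103,-.065,.125))
E
```

```text
t: 6.9
ee_pos: [0.586, 0.1707, 0.244]
eef_rot: [0.0, 0.991, 0.135, -0.001]
ft_force: [0.4, -0.1, 0.1]
finger_gap: 0.0003
grasp_force: 0.0
[0.55455389 0.30467683 2.66374922]
shift [-0.0787 -0.0624  0.0497]
shift [-0.0937  0.064   0.0497]
```

View pics/s2.png

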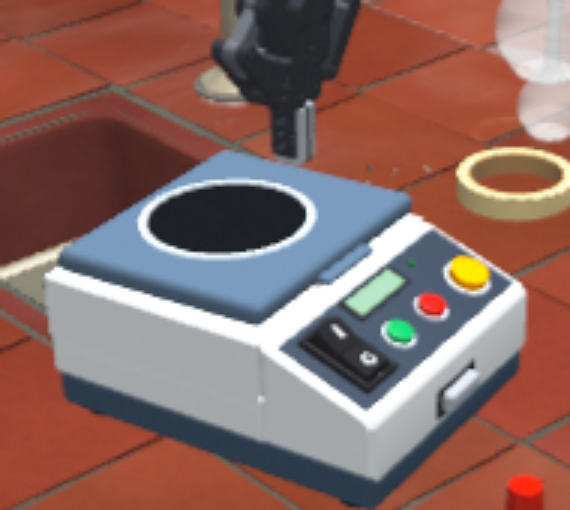

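The lid is flat and held by its catch with the fingers off it. The bar, at about scene (312,240), hasn't moved. Rocker next.

```bash
echo '[[[-0.03, -0.02, 0, 0, 0], [-0.06, -0.045, 0, 0, 0], [-0.079, -0.062, 0.01, 0, 0], [-0.079, -0.062, 0.04, 0, 0], [-0.079, -0.062, 0.055, 0, 0]]]' > next.json && python3 shift.py next.json
echo '[[[0, 0, 0, 0, 0]]]' > next.json && python3 shift.py next.json|grep -E "ee_pos|ft"
python3 - <<'E'
from geo import *
im=ctrl.capture("scene"); cv2.imwrite("pics/s3.png",cv2.resize(im[170:300,250:390,::-1],None,fx=4,fy=4))
to(W(-.0882,.0614,.106))
E
```

```text
t: 7.45
ee_pos: [0.492, 0.2094, 0.1876]
eef_rot: [0.0, 0.991, 0.136, -0.001]
ft_force: [-0.1, 0.7, -0.6]
finger_gap: 0.0001
grasp_force: 0.0
ee_pos: [0.4922, 0.2089, 0.1871]
ft_force: [0.0, -0.6, -0.4]
shift [ 0.0024 -0.0004  0.0095]
```

View pics/s3.png

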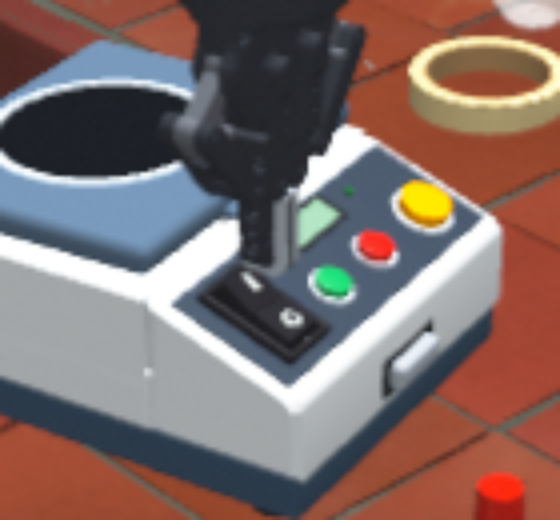

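The tip hovers over the white bar, at crop (250,280).

```bash
echo '[[[0.002, 0, 0.003, 0, 0], [0.002, 0, 0.005, 0, 0], [0.002, 0, 0.007, 0, 0]]]' > next.json && python3 shift.py next.json|grep -E "ee_pos|ft"
echo '[[[0, 0, 0.001, 0, 0], [0, 0, 0.0015, 0, 0]]]' > next.json && python3 shift.py next.json|grep -E "ee_pos|ft"
echo '[[[0, 0, 0.001, 0, 0], [0, 0, 0.0015, 0, 0]]]' > next.json && python3 shift.py next.json|grep -E "ee_pos|ft"
echo '[[[0, 0, 0.001, 0, 0], [0, 0, 0.0015, 0, 0]]]' > next.json && python3 shift.py next.json|grep -E "ee_pos|ft"
```

```text
ee_pos: [0.4962, 0.2099, 0.1833]
ft_force: [0.1, 0.6, 0.1]
ee_pos: [0.4958, 0.2098, 0.1815]
ft_force: [0.1, -0.0, 0.7]
ee_pos: [0.4957, 0.2099, 0.1799]
ft_force: [-0.3, 0.8, 0.4]
ee_pos: [0.4956, 0.2099, 0.1783]
ft_force: [-0.0, 0.1, 0.3]
```

```bash
echo '[[[0, 0, 0.001, 0, 0], [0, 0, 0.0015, 0, 0]]]' > next.json && python3 shift.py next.json|grep -E "ee_pos|ft"
echo '[[[0, 0, 0.001, 0, 0], [0, 0, 0.0015, 0, 0]]]' > next.json && python3 shift.py next.json|grep -E "ee_pos|ft"
echo '[[[0, 0, 0.001, 0, 0], [0, 0, 0.0015, 0, 0]]]' > next.json && python3 shift.py next.json|grep -E "ee_pos|ft"
echo '[[[0, 0, 0.001, 0, 0], [0, 0, 0.0015, 0, 0]]]' > next.json && python3 shift.py next.json|grep -E "ee_pos|ft"
```

```text
ee_pos: [0.4961, 0.21, 0.1773]
ft_force: [0.4, 0.1, 3.2]
ee_pos: [0.4958, 0.2099, 0.1754]
ft_force: [0.1, 0.9, 1.4]
ee_pos: [0.4953, 0.2098, 0.1734]
ft_force: [0.2, -0.7, 0.2]
ee_pos: [0.4955, 0.2098, 0.1724]
ft_force: [-1.2, -0.6, 3.4]
```

```bash
echo '[[[0, 0, 0.0015, 0, 0], [0, 0, 0.002, 0, 0]]]' > next.json && python3 shift.py next.json|grep -E "ee_pos|ft"
echo '[[[0, 0, -0.01, 0, 0], [0, 0, -0.03, 0, 0], [0, 0, -0.04, 0, 0], [0, 0.03, -0.04, 0, 0], [0, 0.06, -0.04, 0, 0]]]' > next.json && python3 shift.py next.json|grep -E "ee_pos|ft"
echo '[[[-0.01, 0.04, 0, 0, 0], [-0.015, 0.066, 0, 0, 0], [-0.015, 0.066, 0, 0, 0], [-0.015, 0.066, 0.01, 0, 0]]]' > next.json && python3 shift.py next.json|grep -E "ee_pos|ft"
python3 - <<'E'
from geo import *
im=ctrl.capture("scene"); cv2.imwrite("pics/s4.png",cv2.resize(im[170:300,250:390,::-1],None,fx=4,fy=4))
to(W(-.103,-.065,.1))
E
```

```text
ee_pos: [0.4955, 0.2099, 0.172]
ft_force: [-4.8, -1.6, 14.1]
ee_pos: [0.512, 0.152, 0.2108]
ft_force: [0.8, 0.0, -0.6]
ee_pos: [0.5159, 0.0844, 0.2012]
ft_force: [0.4, -0.4, -0.7]
shift [0.0001 0.0005 0.0258]
```

View pics/s4.png

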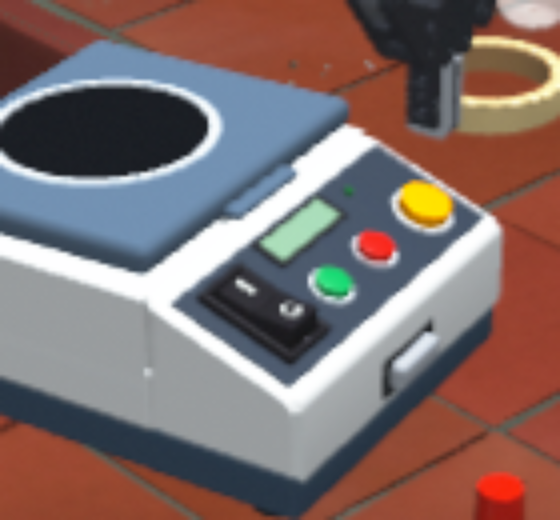

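The rocker is on, with the upper end down and the O end up. The lid is still shut, and the tip is above the amber key at crop (425,200).

```bash
echo '[[[0, 0, 0.012, 0, 0], [0, 0, 0.024, 0, 0], [0, 0, 0.03, 0, 0], [0, 0, 0.033, 0, 0]]]' > next.json && python3 shift.py next.json|grep -E "ee_pos|ft"
echo '[[[0, 0, 0.001, 0, 0], [0, 0, 0.0015, 0, 0]]]' > next.json && python3 shift.py next.json|grep -E "ee_pos|ft"
echo '[[[0, 0, 0.001, 0, 0], [0, 0, 0.0015, 0, 0]]]' > next.json && python3 shift.py next.json|grep -E "ee_pos|ft"
echo '[[[0, 0, 0.001, 0, 0], [0, 0, 0.0015, 0, 0]]]' > next.json && python3 shift.py next.json|grep -E "ee_pos|ft"
```

```text
ee_pos: [0.5145, 0.0849, 0.1661]
ft_force: [-1.6, -0.0, 1.1]
ee_pos: [0.5147, 0.0847, 0.1659]
ft_force: [-2.6, 0.5, 2.0]
ee_pos: [0.5151, 0.0847, 0.1648]
ft_force: [-2.3, 1.9, 2.1]
ee_pos: [0.5154, 0.0848, 0.1634]
ft_force: [-1.1, 2.9, 5.5]
```

```bash
echo '[[[0, 0, 0.001, 0, 0], [0, 0, 0.001, 0, 0]]]' > next.json && python3 shift.py next.json|grep -E "ee_pos|ft"
echo '[[[0, 0, 0.001, 0, 0], [0, 0, 0.001, 0, 0]]]' > next.json && python3 shift.py next.json|grep -E "ee_pos|ft"
echo '[[[0, 0, 0.001, 0, 0], [0, 0, 0.001, 0, 0]]]' > next.json && python3 shift.py next.json|grep -E "ee_pos|ft"
```

```text
ee_pos: [0.5157, 0.0849, 0.1625]
ft_force: [-1.4, 3.0, 6.1]
ee_pos: [0.5157, 0.0849, 0.1622]
ft_force: [-2.7, 3.1, 9.8]
ee_pos: [0.5158, 0.0849, 0.162]
ft_force: [-5.8, 2.6, 15.7]
```

```bash
echo '[[[0, 0, -0.0003, 0, 0], [0, 0, -0.0003, 0, 0], [0, 0, -0.0003, 0, 0], [0, 0, -0.0003, 0, 0]]]' > next.json && python3 shift.py next.json|grep -E "ee_pos|ft"
python3 - <<'E'
from geo import *
im=ctrl.capture("scene"); cv2.imwrite("pics/s5.png",cv2.resize(im[150:300,220:390,::-1],None,fx=4,fy=4))
F=[ctrl.get_obs()["ft_force"].round(1)]; print(F)
E
```

```text
ee_pos: [0.5158, 0.0849, 0.162]
ft_force: [-4.3, 2.8, 13.8]
[array([-4.3,  3.3, 13.5])]
```

View pics/s5.png

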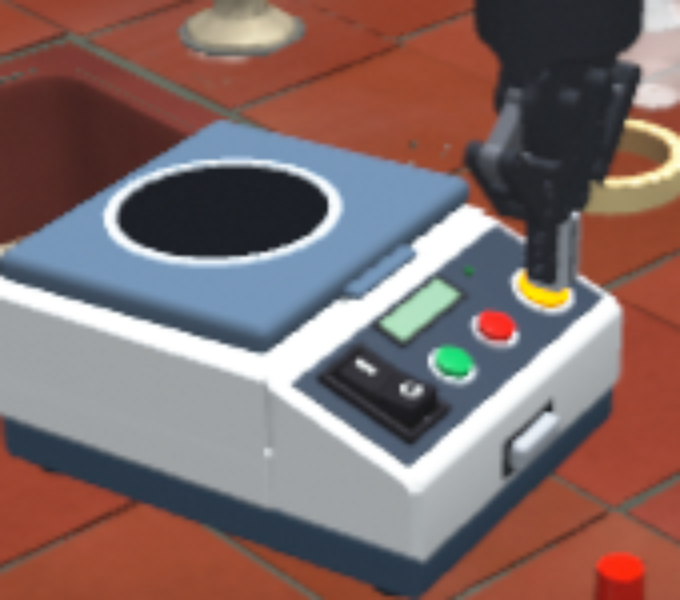

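The fingertip holds the amber key down, at crop (545,290), with about 14 N. The lid is shut and the rocker is on, so I'm handing in.

```bash
python3 -c "
from plant import ctrl
print(ctrl.job_done())"
```

```text
the job is handed in; nothing more can be done
None
```

I handed the job in with the lid shut on its catch, the rocker on, and the fingertip holding the amber pulse key down at about 14 N; the hand-in printed no verdict.

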